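Flip the tested sample's marker

ROBOT

A 6-joint arm with a two-finger parallel gripper is mounted at the origin on the work surface. World frame = base frame: x ahead of the robot, y to its left, z up, the work surface at z = 0. Lengths are in m, angles in rad, forces in N, time in s.
With the tool pointing down it reaches from about 0.25 to 0.775 m from the base axis. Payload 4 kg.
Tool frame: the origin (TCP) lies on the centre line of the jaws, within the pads' length; the fingertips stand 17 mm ahead of it and the grasp point (between the pads) lies 2 mm behind it; z points along the fingers, y is the line along which they close (so a half turn about z gives the same grasp; the last joint's range is limited). The gripper opens to 94 mm and grips with 3 to 60 N. Pads are 16 mm wide; open, the fingers measure 119 mm over their backs; the gripper's body (75 mm by 177 mm) begins 78 mm behind the grasp point.
Start: joints at [1.001, 0.087, 1.371, -0, 1.684, -0.103], TCP at [0.248, 0.491, 0.223] pointing down, gripper open.
Joint ranges: [-3.1, 3.1], [-0.76, 2.03], [0.27, 2.55], [-1.08, 4.22], [0.17, 2.65], [-2.57, 2.57]. Speed limits (rad/s): [2.79, 2.79, 3.14, 3.14, 3.14, 3.14].

INTERFACE

Orientations are given as [roll, pitch, yaw] about the fixed x, y, z axes, in that order (R = Rz(yaw) Ry(pitch) Rx(roll)).
In Python, from bench import robot gives the robot as it stands.
- The arm moves only by the tool servo_tool, never from a script. Its argument "plan" is a list of rows, each a list of 7 numbers: the shift along the tool's x, y, z normalised to -1 to 1, where 1 is 0.1 m, then the turn, a rotation vector about the tool's x, y, z normalised to -1 to 1, where 1 is pi/2 rad, then the finger opening in mm, from 0 to 94. In form: [[x, y, z, ax, ay, az, gripper], ...]. A call has 1 to 12 rows; each row is the pose to reach, as a shift and turn from the pose commanded when the call began, along the tool's axes at that moment; what a row does not reach only later rows make up. A row lasts 1/12 s, in which the tool goes at most 41.7 mm and 7.16 degrees, less where a joint would pass 70% of its speed; a pose out of reach is approached as far as the arm can. A call with a number of a shift or a turn outside -1 to 1 is refused whole. A call with a gripper value outside its range is refused whole. The fingers move at their own pace and stop on an object; the grip force is fixed at half the most. Time passes only in rows, so rows that repeat a pose let the fingers close. It gives the time, the measured TCP pose, the force, the opening and the grip force at its end, in the units of the state.
- robot.get_obs(): the state, without advancing time (a new reading comes with each control period).
- robot.snapshot(name): name is "scene" or "top" or "wrist"; returns the picture (420x560x3 uint8, red, green, blue); there is no depth.
- robot.camera_params(name): a dict with "camera_matrix" (3x3 intrinsics, pixels), "rvec" (rotation vector, rad) and "tvec" (3), from world to camera coordinates, as OpenCV has them; the wrist camera has in their place "tool_from_camera" (4x4, takes a point from camera to tool coordinates, whose origin is the TCP and whose axes are the flange's). Camera axes: x right, y down, z forward; pixel columns grow to the right and rows downward; lengths in m; the calibration is good to about 2 mm. The wrist camera is an equidistant fisheye: a pixel r from the principal point sees the ray r / f radians off the axis. A picture is of the moment at which its call begins: read the wrist's pose just before it. camera_params takes no time and is no camera call.
- robot.close_job(): hands the job in; it is judged then, once.
Trained networks look in the newest picture that a camera, given by its name, has taken for a name from the list of things; names that differ only in an ending like _2 or _b are one class to them, and where a whole thing is asked for, a point or a joint stands for the part that bears it (a point fixed in the world has none). Each returns a list of dicts, best first, with "conf" (0 to 1); they miss things now and then, are a little off and sometimes report something else, mostly with a low value. They report only what shows in the picture. A call takes as long as a camera call.
- robot.find_in(thing, camera): "extent" ([centre column, centre row, width, height] in pixels, round what is visible of it).
The state is a dict: "time": time; "joint_positions": joint angles; "qvel": joint speeds; "joint_torque": joint torques, N m; "tool_pos": TCP position; "ee_rot": TCP orientation; "wrist_force": force on the tool from outside, world axes, zero at the start; "wrist_torque": the same for the moment, N m; "width": finger opening in m; "finger_force": force on a finger pad.
Only numpy, scipy, OpenCV 4.12 (cv2) and the standard library are available. Lean on these libraries where they do the work, as an engineer would, in place of code of your own. Each camera call takes 0.05 s, during which the arm holds its last target. There are 200 camera calls.

TASK

The sample in the long-necked flask has been tested: with a fingertip, without pinching or picking up anything, push up the free edge of the paddle marker that stands in front of that flask and turn it over its hinge until it lies fully flat on the other side, ring face up. Press gently, leave the stand where it is, and do not disturb the other two markers, the glassware or the other things on the bench.

Things in the scene. Friction and masses are not known exactly. Their poses are not given: they have to be found in the camera images.
- stand_flask: Flip-marker stand in front (165 mm to the robot side) of the long-necked flask. Loose, 1.1 to 1.7 kg. Base 160 (x) x 70 (y) x 10 mm; two cheeks 5 mm thick, 60 mm apart inside, 102 mm high, carry a level axle; two rests 44 mm wide at x = -40 and +40 mm reach up to 87 mm. Origin: centre of underside. x points away from the robot within 15 degrees, y along the axle, z up.
- stand_flask_hinge (a point): Middle of that stand's hinge axle, 90 mm above the bench; axes as the stand. Stands are about 0.2 m apart.
- flag_flask (a joint): Angle of that stand's paddle: 0 is level towards the robot (-x of the stand), 1.57 straight up, 3.14 its far stop, level away from the robot. It starts at 0 to 0.35. Stiff with friction: it stays where it is left and yields to about 1 N at its free edge. Start: two bars on the upper face, a ring on the under face.
- flag_flask_edge (a point): Middle of that paddle's free edge, 95 mm from the axle. Paddle: flat white plate 54 mm wide (y), 5 mm thick (centred on the axle line), from the axle to this edge. The edge overhangs the base by 15 mm and the rest by 50 mm, so its underside is open to a fingertip there.
- stand_jar: Flip-marker stand in front (165 mm to the robot side) of the squat amber jar. Loose, 1.1 to 1.7 kg. Base 160 (x) x 70 (y) x 10 mm; two cheeks 5 mm thick, 60 mm apart inside, 102 mm high, carry a level axle; two rests 44 mm wide at x = -40 and +40 mm reach up to 87 mm. Origin: centre of underside. x points away from the robot within 15 degrees, y along the axle, z up.
- stand_jar_hinge (a point): Middle of that stand's hinge axle, 90 mm above the bench; axes as the stand. Stands are about 0.2 m apart.
- flag_jar (a joint): Angle of that stand's paddle: 0 is level towards the robot (-x of the stand), 1.57 straight up, 3.14 its far stop, level away from the robot. It starts at 0 to 0.35. Stiff with friction: it stays where it is left and yields to about 1 N at its free edge. Start: two bars on the upper face, a ring on the under face.
- flag_jar_edge (a point): Middle of that paddle's free edge, 95 mm from the axle. Paddle: flat white plate 54 mm wide (y), 5 mm thick (centred on the axle line), from the axle to this edge. The edge overhangs the base by 15 mm and the rest by 50 mm, so its underside is open to a fingertip there.
- stand_beaker: Flip-marker stand in front (165 mm to the robot side) of the open beaker. Loose, 1.1 to 1.7 kg. Base 160 (x) x 70 (y) x 10 mm; two cheeks 5 mm thick, 60 mm apart inside, 102 mm high, carry a level axle; two rests 44 mm wide at x = -40 and +40 mm reach up to 87 mm. Origin: centre of underside. x points away from the robot within 15 degrees, y along the axle, z up.
- stand_beaker_hinge (a point): Middle of that stand's hinge axle, 90 mm above the bench; axes as the stand. Stands are about 0.2 m apart.
- flag_beaker (a joint): Angle of that stand's paddle: 0 is level towards the robot (-x of the stand), 1.57 straight up, 3.14 its far stop, level away from the robot. It starts at 0 to 0.35. Stiff with friction: it stays where it is left and yields to about 1 N at its free edge. Start: two bars on the upper face, a ring on the under face.
- flag_beaker_edge (a point): Middle of that paddle's free edge, 95 mm from the axle. Paddle: flat white plate 54 mm wide (y), 5 mm thick (centred on the axle line), from the axle to this edge. The edge overhangs the base by 15 mm and the rest by 50 mm, so its underside is open to a fingertip there.
- flask: Glass flask, bulb 68 mm across, thin neck, white stopper, 208 mm high in all; loose, upright. Origin: centre of its underside.
- jar: Squat amber jar with black cap, 62 mm across, 95 mm high; loose. Origin: centre of its underside.
- beaker: Open glass beaker, 66 mm across, 85 mm high; loose. Origin: centre of its underside.
- vial_1: Small capped vial, 23 mm across, 44 mm high, loose, about 90 mm to the left (+y) of the jar's marker stand. Origin: centre of its underside.
- vial_2: Same kind of vial, about 90 mm to the left (+y) of the beaker's marker stand. Origin: centre of its underside.
- meter: Handheld photometer 200 x 85 x 35 mm lying on the left of the bench, loose. Origin: centre of its underside.
- probe: Grey handheld probe 150 x 32 x 20 mm lying on the right of the bench, loose. Origin: centre of its underside.

How it is judged:
At the end, for the whole second after the job is handed in: The flask's paddle lies on its far side (hinge over 3.0 rad of 3.14) and still, its stand moved less than 30 mm and level; the other paddles' edges moved less than 25 mm; flask, jar, beaker, vials, photometer and probe within 30 mm of their start, vessels upright (value of joint flag_flask above 3 rad and velocity of joint flag_flask below 0.1 rad/s and distance of each of stand_flask, flask, jar, beaker, vial_1, vial_2, meter, probe from where it was at the start of the episode below 0.03 m and linear speed of stand_flask below 0.02 m/s and angle between stand_flask's own z axis and vertical below 0.05 rad and distance of each of flag_jar_edge, flag_beaker_edge from where it was at the start of the episode below 0.025 m and angle between each of flask, jar, beaker's own z axis and vertical below 0.2 rad); the robot touches nothing.
It fails at once if glassware or another thing on the bench is knocked, pushed or lifted (moved over 30 mm or a vessel tipped) (distance of any of flask, jar, beaker, vial_1, vial_2, meter, probe from where it was at the start of the episode above 0.03 m or angle between any of flask, jar, beaker's own z axis and vertical above 0.5 rad).
It fails at once if the marker of the jar or of the beaker is disturbed: its paddle edge moves over 25 mm (distance of any of flag_jar_edge, flag_beaker_edge from where it was at the start of the episode above 0.025 m).
It fails at once if a marker stand is lifted (over 12 mm) or tipped up (height (world z) of any of stand_flask, stand_jar, stand_beaker above 0.012 m or angle between any of stand_flask, stand_jar, stand_beaker's own z axis and vertical above 0.15 rad).
It fails at once if a marker stand is shoved over 30 mm (distance of any of stand_flask, stand_jar, stand_beaker from where it was at the start of the episode above 0.03 m).
It fails at once if the flask's marker is pinched or pressed hard (over 35 N from the fingers) (contact force between the fingers and stand_flask above 35 N).
It also fails if it takes over 48 s, if anything falls off the work surface, if the arm or the gripper's body presses on something with over 40 N, if the wrist force passes 120 N, or if a joint passes its speed limit or range.

## Working session

There is one attempt and no reset: what is moved stays moved. The work goes in short steps, Python scripts to look and compute and a tool call to move; the robot and the scene stay as the last step left them, time stands still between calls to the robot, and variables do not carry over. Pictures are saved under pics/ and viewed, at most 10 in all, crops included, and the job is handed in when it is done.

Besides the shell and the picture viewer there is one more tool, called after "Call:" as name(argument=value, ...) on one line, values as JSON. servo_tool: Moves the arm, as the interface text tells. Scaled input: -1 to 1 covers 0.1 m each way for a shift and pi/2 rad each way for a turn. Its arguments: {"type":"object","properties":{"plan":{"type":"array","items":{"type":"array","items":{"type":"number"}}}},"required":["plan"]}

```bash
mkdir -p pics; ls
python3 - <<'E'
from bench import robot
import cv2,numpy as np
for c in ("scene","top"):
    im=robot.snapshot(c); cv2.imwrite(f"pics/{c}0.png",im[:,:,::-1])
    for t in ("flask","jar","beaker","stand_flask","stand_jar","stand_beaker","flag_flask"):
        print(c,t,[(np.round(d["extent"]).tolist(),round(d["conf"],2)) for d in robot.find_in(t,c)[:3]])
    p=robot.camera_params(c);print(p)
print(robot.get_obs())
E
```

```text
pics
scene flask [([237.0, 235.0, 25.0, 59.0], 0.92)]
scene jar [([298.0, 321.0, 29.0, 35.0], 0.92)]
scene beaker [([203.0, 188.0, 23.0, 33.0], 0.56)]
scene stand_flask [([290.0, 214.0, 66.0, 70.0], 0.84)]
scene stand_jar [([351.0, 272.0, 74.0, 80.0], 0.62)]
scene stand_beaker [([262.0, 171.0, 59.0, 52.0], 0.91), ([202.0, 187.0, 26.0, 33.0], 0.61), ([350.0, 271.0, 74.0, 78.0], 0.19)]
scene flag_flask [([306.0, 200.0, 40.0, 34.0], 0.57), ([291.0, 214.0, 64.0, 68.0], 0.57)]
{'camera_matrix': array([[402.48936272,   0.        , 280.29331636],
       [  0.        , 402.48936272, 211.50485753],
       [  0.        ,   0.        ,   1.        ]]), 'rvec': array([ 0.81653766,  2.72013303, -0.88015957]), 'tvec': array([ 0.5239604 , -0.21243841,  1.31089695])}
top flask [([284.0, 146.0, 25.0, 41.0], 0.58)]
top jar [([190.0, 160.0, 28.0, 28.0], 0.67)]
top beaker [([369.0, 152.0, 29.0, 28.0], 0.95), ([196.0, 226.0, 35.0, 68.0], 0.44)]
top stand_flask [([356.0, 220.0, 35.0, 63.0], 0.67), ([284.0, 216.0, 35.0, 61.0], 0.55), ([368.0, 152.0, 26.0, 27.0], 0.27)]
top stand_jar [([198.0, 226.0, 39.0, 
[... 425 characters left out ...]
14049711])}
{'time': 0.8, 'joint_positions': array([ 1.00086693e+00,  8.71357924e-02,  1.37063695e+00, -1.58686891e-05,
        1.68359033e+00, -1.03059085e-01]), 'qvel': array([-0.00158324, -0.0020682 , -0.00215224,  0.00029134,  0.00052805,
       -0.00037797]), 'joint_torque': array([-1.68522229e-05, -3.39998853e+01, -3.02575493e+01,  7.17989984e-02,
        2.36981566e-02, -2.09190276e-06]), 'tool_pos': array([0.24756133, 0.4911782 , 0.22257304]), 'ee_rot': array([3.14136591e+00, 3.93024750e-05, 2.67472055e+00]), 'wrist_force': array([ 0.11712615, -0.21036445, -0.84490968]), 'wrist_torque': array([-0.02428925,  0.01855162,  0.01212624]), 'finger_force': 0.0, 'width': 0.09446554734139115}
```

View pics/scene0.png

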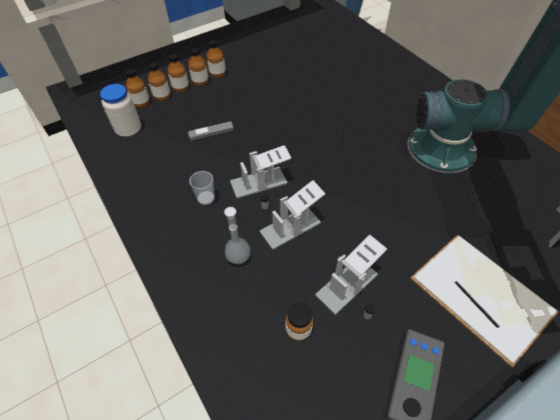

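View pics/top0.png

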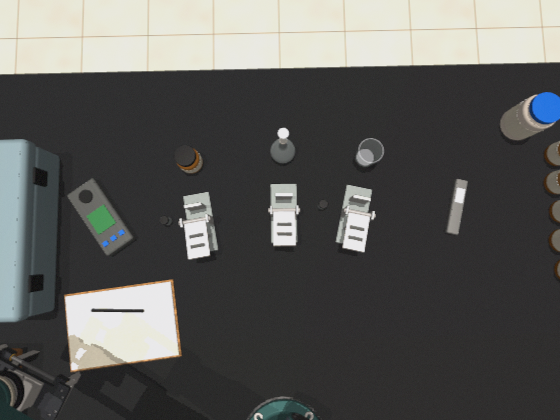

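The scene picture shows the flask (237,240) in the middle row with its stand at (290,215). In the top view the flask is at (284,146) and its stand at (284,215), with jar and beaker stands on either side. I'll crop both views to measure.

```bash
python3 - <<'E'
import cv2,numpy as np
a=cv2.imread("pics/top0.png")[175:255,245:325]; b=cv2.imread("pics/scene0.png")[175:255,250:330]
f=lambda i:cv2.resize(i,(400,400),interpolation=cv2.INTER_CUBIC)
cv2.imwrite("pics/crop.png",np.hstack([f(a),f(b)]))
E
cat > h.py <<'E'
from bench import robot
import cv2,numpy as np
def cam(c):
    p=robot.camera_params(c); return p["camera_matrix"],cv2.Rodrigues(p["rvec"])[0],np.array(p["tvec"])
def at_z(c,uv,z):
    K,R,t=cam(c); d=R.T@np.linalg.solve(K,[*uv,1.]); o=-R.T@t
    return o+d*(z-o[2])/d[2]
def proj(c,P):
    K,R,t=cam(c); q=(np.atleast_2d(P)@R.T+t)@K.T; return q[:,:2]/q[:,2:]
E
```

```text
(no output)
```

View pics/crop.png

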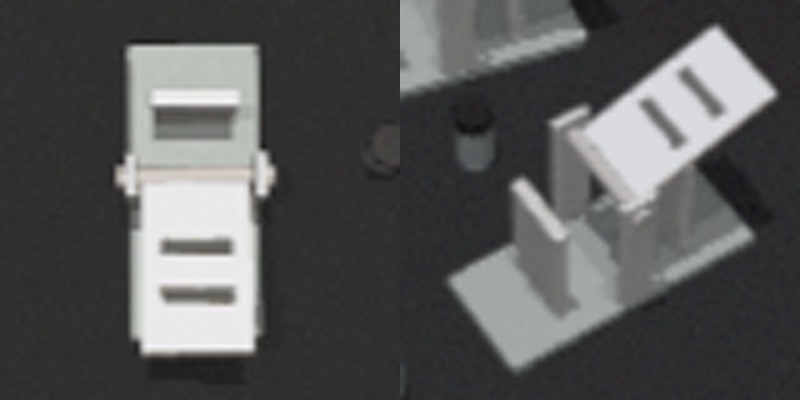

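```bash
cat > fit.py <<'E'
from h import *
from scipy.optimize import least_squares
T=lambda u,v:(245+u/5-.4,175+v/5-.4); S=lambda u,v:(250+u/5-.4,175+v/5-.4)
b=lambda sx,sy:(lambda q:[.08*sx,.035*sy,.01])
def e(sy,r=.095,h=.0025):return lambda th:[-r*np.cos(th)+h*np.sin(th),.027*sy,.09+r*np.sin(th)+h*np.cos(th)]
# far edge of base is at image-top in top view; left in image = +y
obs=[("top",T(127,45),b(1,1)),("top",T(258,45),b(1,-1)),("top",T(140,352),e(1)),("top",T(257,352),e(-1)),
("scene",S(47,282),b(1,-1)),("scene",S(118,370),b(1,1)),("scene",S(353,235),b(-1,1)),
("scene",S(315,25),e(-1)),("scene",S(378,95),e(1))]
def res(p):
    c,s=np.cos(p[2]),np.sin(p[2]); out=[]
    for cm,uv,f in obs:
        q=f(p[3]); P=[p[0]+c*q[0]-s*q[1],p[1]+s*q[0]+c*q[1],q[2]]
        out+=list(proj(cm,P)[0]-uv)
    return np.array(out)
r=least_squares(res,[.45,0,0,.2]); print(r.x); print(res(r.x).reshape(-1,2).round(1))
print("flask top view",at_z("top",(284,146),.03),"vial",at_z("top",(323,204),.04))
print("jar st",at_z("top",(198,226),.05),"beak st",at_z("top",(356,220),.05))
E
python3 fit.py
```

```text
[ 0.58694768 -0.01094858 -0.00130141  0.29102836]
[[-0.6 -0.6]
 [-1.1 -1.1]
 [ 0.2  0.4]
 [-0.9 -0. ]
 [ 0.  -1.4]
 [-0.6 -0.7]
 [ 0.4 -0.9]
 [ 0.2  0.2]
 [-0.2 -0.6]]
flask top view [ 0.76385292 -0.01769566  0.03      ] vial [ 0.6035341 -0.1167485  0.04     ]
jar st [0.55170059 0.21064441 0.05      ] beak st [ 0.55893367 -0.20008482  0.05      ]
```

Call:
servo_tool(plan=[[-0.3,-0.3,-0.2,0,0,0,0],[-0.6,-0.6,-0.4,0,0,0,0],[-0.9,-0.94,-0.4,0,0,0,0],[-0.9,-0.94,-0.4,0,0,0,0]])

```text
time: 1.13
tool_pos: [0.2869, 0.3638, 0.2648]
ee_rot: [3.139, 0.003, 2.672]
wrist_force: [-0.8, 0.3, -0.5]
width: 0.0705
finger_force: 0.0
```

Call:
servo_tool(plan=[[-0.3,-0.3,-0.1,0,0,0,0],[-0.6,-0.6,-0.2,0,0,0,0],[-0.9,-0.94,-0.2,0,0,0,0],[-0.9,-0.94,-0.2,0,0,0,0]])

```text
time: 1.47
tool_pos: [0.325, 0.2383, 0.2835]
ee_rot: [3.141, 0.003, 2.669]
wrist_force: [0.5, 1.5, 0.1]
width: 0.0442
finger_force: 0.0
```

Call:
servo_tool(plan=[[-0.3,-0.3,0,0,0,0,0],[-0.6,-0.6,0,0,0,0,0],[-0.9,-0.94,0,0,0,0,0],[-0.9,-0.94,0,0,0,0,0]])

```text
time: 1.8
tool_pos: [0.363, 0.1133, 0.2821]
ee_rot: [-3.14, 0.001, 2.667]
wrist_force: [-0.2, 0.6, 0.4]
width: 0.0174
finger_force: 0.0
```

Call:
servo_tool(plan=[[-0.3,-0.3,0,0,0,0,0],[-0.6,-0.6,0,0,0,0,0],[-0.9,-0.94,0,0,0,0,0],[-0.9,-0.94,0,0,0,0,0],[-0.9,-0.94,0,0,0,0,0]])

```text
time: 2.22
tool_pos: [0.4003, -0.0076, 0.2817]
ee_rot: [3.141, -0.002, 2.67]
wrist_force: [-0.4, 0.9, -0.3]
width: 0.0005
finger_force: 0.0
```

```bash
cat > go.py <<'E'
import sys
from h import *
from scipy.spatial.transform import Rotation as Ro
# args: fingertip x y z, tilt below horizontal (deg): print shift/turn units for that pose
o=robot.get_obs(); R=Ro.from_euler("xyz",o["ee_rot"]); p=np.array(o["tool_pos"])
print("t",round(o["time"],2),"tcp",p.round(4),"tip",(p+.017*R.as_matrix()[:,2]).round(4),"q",np.round(o["joint_positions"],2),"F",np.round(o["wrist_force"],1),"w",o["width"])
print("z axis",R.as_matrix()[:,2].round(3))
v=[float(a) for a in sys.argv[1:]]
for i in range(0,len(v),4):
    t=np.radians(v[i+3]); z=np.array([np.cos(t),0,-np.sin(t)]); y=np.array([0,1.,0]); x=np.cross(y,z)
    T=Ro.from_matrix(np.c_[x,y,z]); q=np.array(v[i:i+3])-.017*z
    print(v[i:i+4],(R.inv().apply(q-p)/.1).round(3),((R.inv()*T).as_rotvec()/(np.pi/2)).round(3))
E
python3 go.py .40 -.011 .25 45
```

```text
t 2.22 tcp [ 0.4003 -0.0076  0.2817] tip [ 0.4002 -0.0076  0.2647] q [-0.16 -0.25  1.57  0.    1.83 -1.26] F [-0.4  0.9 -0.3] w 0.000510200693650087
z axis [-0.002  0.001 -1.   ]
[0.4, -0.011, 0.25, 45.0] [ 0.094 -0.086  0.197] [-0.117 -0.492 -0.284]
```

Call:
servo_tool(plan=[[0.09,-0.09,0.1,-0.117,-0.492,-0.284,0],[0.09,-0.09,0.2,-0.117,-0.492,-0.284,0],[0.09,-0.09,0.2,-0.117,-0.492,-0.284,0],[0.09,-0.09,0.2,-0.117,-0.492,-0.284,0],[0.09,-0.09,0.2,-0.117,-0.492,-0.284,0],[0.09,-0.09,0.2,-0.117,-0.492,-0.284,0],[0.09,-0.09,0.2,-0.117,-0.492,-0.284,0],[0.09,-0.09,0.2,-0.117,-0.492,-0.284,0],[0.09,-0.09,0.2,-0.117,-0.492,-0.284,0],[0.09,-0.09,0.2,-0.117,-0.492,-0.284,0]])

```text
time: 3.05
tool_pos: [0.4372, -0.0128, 0.2643]
ee_rot: [3.137, 0.756, -3.137]
wrist_force: [-0.2, 0.2, 0.0]
width: 0.0005
finger_force: 0.0
```

```bash
python3 go.py .44 -.011 .12 45  .50 -.011 .085 45
```

```text
t 3.05 tcp [ 0.4372 -0.0128  0.2643] tip [ 0.4489 -0.0126  0.252 ] q [-0.35 -0.76  2.07  0.27  1.12 -1.95] F [-0.2  0.2  0. ] w 0.0005084463261249191
z axis [ 0.686  0.007 -0.727]
[0.44, -0.011, 0.12, 45.0] [0.975 0.014 0.899] [ 0.005 -0.018  0.002]
[0.5, -0.011, 0.085, 45.0] [0.779 0.008 1.565] [ 0.005 -0.018  0.002]
```

Call:
servo_tool(plan=[[0.3,0,0.3,0,0,0,0],[0.6,0,0.65,0,0,0,0],[0.89,0,0.97,0,0,0,0],[0.89,0,0.97,0,0,0,0],[0.89,0,0.97,0,0,0,0],[0.89,0,0.97,0,0,0,0]])

```text
time: 3.55
tool_pos: [0.4413, -0.014, 0.1372]
ee_rot: [3.141, 0.763, -3.135]
wrist_force: [-0.0, -0.4, 1.2]
width: -0.0
finger_force: 0.0
```

```bash
python3 go.py .45 -.011 .09 45  .50 -.011 .085 45
python3 - <<'E'
from h import *
im=robot.snapshot("scene"); cv2.imwrite("pics/s1.png",im[100:300,180:560,::-1].repeat(2,0).repeat(2,1))
E
```

```text
t 3.55 tcp [ 0.4413 -0.014   0.1372] tip [ 0.4531 -0.0139  0.1249] q [-0.34 -0.71  2.31  0.33  0.84 -2.05] F [-0.  -0.4  1.2] w -3.577547779218379e-05
z axis [ 0.691  0.005 -0.723]
[0.45, -0.011, 0.09, 45.0] [0.267 0.03  0.231] [ 0.003 -0.014  0.003]
[0.5, -0.011, 0.085, 45.0] [-0.06   0.026  0.613] [ 0.003 -0.014  0.003]
```

View pics/s1.png

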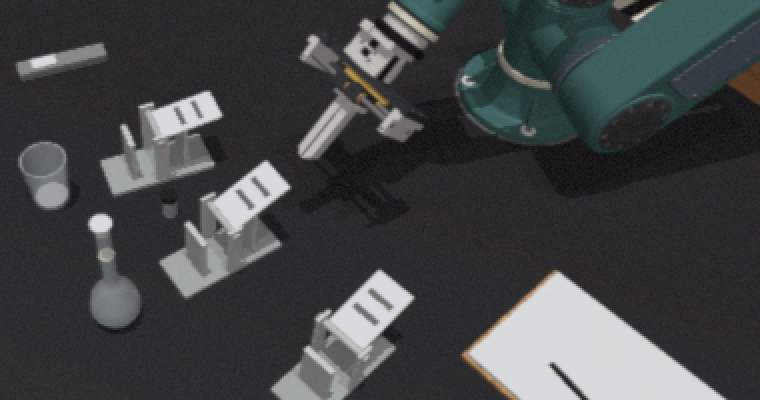

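Call:
servo_tool(plan=[[0.12,0.03,0.2,0,0,0,0],[0.24,0.03,0.4,0,0,0,0],[0.24,0.03,0.4,0,0,0,0],[0.24,0.03,0.4,0,0,0,0]])

```text
time: 3.93
tool_pos: [0.4513, -0.0114, 0.091]
ee_rot: [3.141, 0.761, -3.136]
wrist_force: [0.3, 0.2, 0.1]
width: 0.0001
finger_force: 0.0
```

```bash
python3 go.py .51 -.011 .085 45
python3 - <<'E'
from h import *
im=robot.snapshot("scene")[150:270,240:400,::-1]; cv2.imwrite("pics/s2.png",cv2.resize(im,(800,600),interpolation=cv2.INTER_CUBIC))
E
```

```text
t 3.93 tcp [ 0.4513 -0.0114  0.091 ] tip [ 0.4631 -0.0113  0.0787] q [-0.32 -0.62  2.36  0.35  0.69 -2.08] F [0.3 0.2 0.1] w 8.133566383642656e-05
z axis [ 0.69   0.004 -0.724]
[0.51, -0.011, 0.085, 45.0] [-0.379  0.001  0.278] [ 0.003 -0.015  0.003]
```

View pics/s2.png

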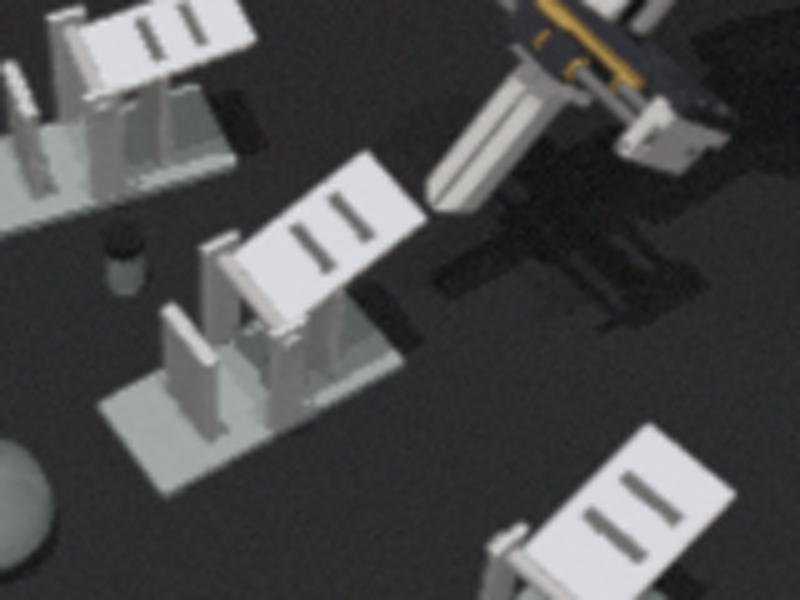

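The finger is lined up with the paddle, its tip (445,195) just before and below the free edge (398,185). Next I slide it under the edge and start pushing.

Call:
servo_tool(plan=[[-0.13,0,0.1,0,0,0,0],[-0.26,0,0.2,0,0,0,0],[-0.38,0,0.28,0,0,0,0],[-0.38,0,0.28,0,0,0,0]])

```text
time: 4.32
tool_pos: [0.5007, -0.0118, 0.0994]
ee_rot: [-3.14, 0.766, -3.135]
wrist_force: [0.7, 1.0, 0.4]
width: 0.0005
finger_force: 0.0
```

```bash
python3 go.py .524 -.011 .105 45 .537 -.011 .125 45 .56 -.011 .142 45 .579 -.011 .154 45
```

```text
t 4.32 tcp [ 0.5007 -0.0118  0.0994] tip [ 0.5125 -0.0118  0.0871] q [-0.26 -0.46  2.27  0.32  0.61 -2.03] F [0.7 1.  0.4] w 0.00046851378490297865
z axis [ 0.693  0.003 -0.721]
[0.524, -0.011, 0.105, 45.0] [-0.204  0.007 -0.049] [ 0.002 -0.012  0.003]
[0.537, -0.011, 0.125, 45.0] [-0.436  0.006 -0.103] [ 0.002 -0.012  0.003]
[0.56, -0.011, 0.142, 45.0] [-0.72   0.005 -0.066] [ 0.002 -0.012  0.003]
[0.579, -0.011, 0.154, 45.0] [-0.94   0.004 -0.02 ] [ 0.002 -0.012  0.003]
```

Call:
servo_tool(plan=[[-0.05,0,-0.01,0,0,0,0],[-0.1,0,-0.02,0,0,0,0],[-0.15,0,-0.03,0,0,0,0],[-0.2,0,-0.05,0,0,0,0],[-0.24,0,-0.06,0,0,0,0],[-0.28,0,-0.07,0,0,0,0],[-0.32,0,-0.08,0,0,0,0],[-0.36,0,-0.09,0,0,0,0],[-0.4,0,-0.1,0,0,0,0],[-0.44,0,-0.1,0,0,0,0],[-0.44,0,-0.1,0,0,0,0]])

```text
time: 5.23
tool_pos: [0.5227, -0.0109, 0.1325]
ee_rot: [3.141, 0.76, -3.137]
wrist_force: [-0.4, -1.1, 0.4]
width: 0.0002
finger_force: 0.0
```

```bash
python3 go.py .56 -.011 .142 45 .579 -.011 .154 45
python3 - <<'E'
from h import *
im=robot.snapshot("scene")[150:270,240:400,::-1]; cv2.imwrite("pics/s3.png",cv2.resize(im,(800,600),interpolation=cv2.INTER_CUBIC))
E
```

```text
t 5.23 tcp [ 0.5227 -0.0109  0.1325] tip [ 0.5344 -0.0108  0.1201] q [-0.24 -0.43  2.18  0.27  0.67 -1.96] F [-0.4 -1.1  0.4] w 0.00024508033365153766
z axis [ 0.689  0.004 -0.725]
[0.56, -0.011, 0.142, 45.0] [-0.332 -0.002  0.018] [ 0.003 -0.016  0.002]
[0.579, -0.011, 0.154, 45.0] [-0.552 -0.003  0.062] [ 0.003 -0.016  0.002]
```

View pics/s3.png

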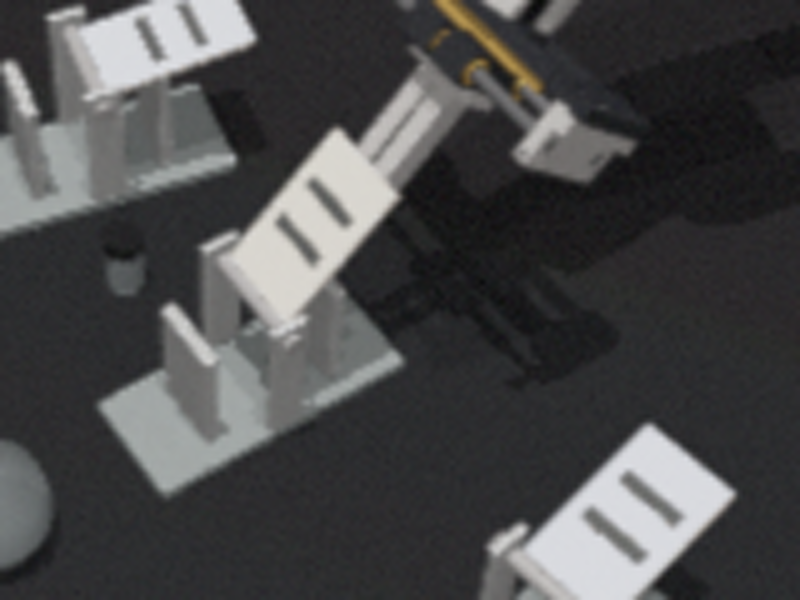

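The finger lies under the paddle, which has risen to about 40°, and the stand has not moved. I'll carry on along the arc.

Call:
servo_tool(plan=[[-0.05,0,0,0,0,0,0],[-0.1,0,0,0,0,0,0],[-0.15,0,0,0,0,0,0],[-0.2,0,0,0,0,0,0],[-0.25,0,0,0,0,0,0],[-0.3,0,0.01,0,0,0,0],[-0.35,0,0.02,0,0,0,0],[-0.4,0,0.03,0,0,0,0],[-0.45,0,0.04,0,0,0,0],[-0.5,0,0.05,0,0,0,0],[-0.55,0,0.06,0,0,0,0],[-0.55,0,0.06,0,0,0,0]])

```text
time: 6.28
tool_pos: [0.5671, -0.0107, 0.1662]
ee_rot: [3.141, 0.76, -3.137]
wrist_force: [-0.2, 0.1, 0.4]
width: 0.0002
finger_force: 0.1
```

```bash
python3 go.py .595 -.011 .158 45 .61 -.011 .155 45 .635 -.011 .141 45 .65 -.011 .12 45 .66 -.011 .097 45
python3 - <<'E'
from h import *
im=robot.snapshot("scene")[150:270,240:400,::-1]; cv2.imwrite("pics/s4.png",cv2.resize(im,(800,600),interpolation=cv2.INTER_CUBIC))
E
```

```text
t 6.28 tcp [ 0.5671 -0.0107  0.1662] tip [ 0.5788 -0.0106  0.1538] q [-0.2  -0.34  2.05  0.23  0.7  -1.9 ] F [-0.2  0.1  0.4] w 0.00024498527410419634
z axis [ 0.689  0.004 -0.725]
[0.595, -0.011, 0.158, 45.0] [-0.142 -0.004  0.082] [ 0.003 -0.016  0.002]
[0.61, -0.011, 0.155, 45.0] [-0.23  -0.005  0.207] [ 0.003 -0.016  0.002]
[0.635, -0.011, 0.141, 45.0] [-0.314 -0.006  0.481] [ 0.003 -0.016  0.002]
[0.65, -0.011, 0.12, 45.0] [-0.278 -0.007  0.736] [ 0.003 -0.016  0.002]
[0.66, -0.011, 0.097, 45.0] [-0.192 -0.008  0.972] [ 0.003 -0.016  0.002]
```

View pics/s4.png

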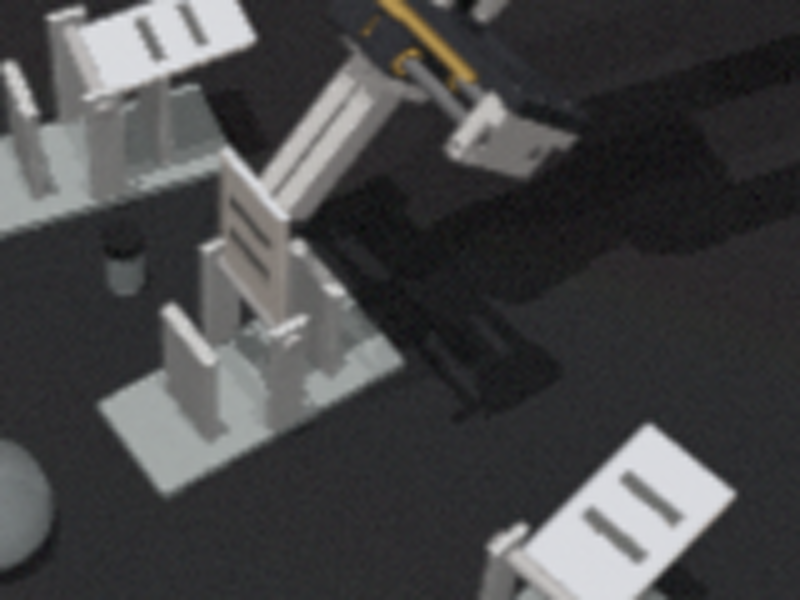

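The paddle stands nearly upright with the tip behind it, and the stand is still in place. Next is the far half of the arc.

Call:
servo_tool(plan=[[-0.07,0,0.04,0,0,0,0],[-0.14,0,0.08,0,0,0,0],[-0.18,0,0.14,0,0,0,0],[-0.23,0,0.21,0,0,0,0],[-0.26,0,0.28,0,0,0,0],[-0.29,0,0.35,0,0,0,0],[-0.3,0,0.42,0,0,0,0],[-0.31,0,0.48,0,0,0,0],[-0.31,0,0.54,0,0,0,0],[-0.3,0,0.6,0,0,0,0],[-0.29,0,0.67,0,0,0,0],[-0.28,0,0.73,0,0,0,0]])

```text
time: 7.33
tool_pos: [0.6365, -0.0102, 0.1301]
ee_rot: [3.14, 0.758, -3.137]
wrist_force: [-1.5, 0.2, 0.7]
width: 0.0008
finger_force: 0.4
```

```bash
python3 go.py .656 -.011 .108 45 .66 -.011 .097 45
```

```text
t 7.33 tcp [ 0.6365 -0.0102  0.1301] tip [ 0.6481 -0.0101  0.1178] q [-0.17 -0.12  1.95  0.22  0.57 -1.89] F [-1.5  0.2  0.7] w 0.0007506038692152877
z axis [ 0.687  0.005 -0.726]
[0.656, -0.011, 0.108, 45.0] [ 0.015 -0.009  0.125] [ 0.003 -0.018  0.002]
[0.66, -0.011, 0.097, 45.0] [ 0.062 -0.009  0.233] [ 0.003 -0.018  0.002]
```

Call:
servo_tool(plan=[[0,0,0.04,0,0,0,0],[0.01,0,0.08,0,0,0,0],[0.02,0,0.12,0,0,0,0],[0.03,0,0.15,0,0,0,0],[0.04,0,0.18,0,0,0,0],[0.05,0,0.21,0,0,0,0],[0.06,0,0.23,0,0,0,0],[0.06,0,0.23,0,0,0,0]])

```text
time: 8.0
tool_pos: [0.6482, -0.0101, 0.1107]
ee_rot: [3.141, 0.759, -3.137]
wrist_force: [-2.6, 0.5, 2.8]
width: 0.0001
finger_force: 1.2
```

```bash
python3 go.py .66 -.011 .094 45
python3 - <<'E'
from h import *
im=robot.snapshot("scene")[150:270,220:380,::-1]; cv2.imwrite("pics/s5.png",cv2.resize(im,(800,600),interpolation=cv2.INTER_CUBIC))
E
```

```text
t 8.0 tcp [ 0.6482 -0.0101  0.1107] tip [ 0.6599 -0.0101  0.0984] q [-0.16 -0.07  1.95  0.24  0.52 -1.9 ] F [-2.6  0.5  2.8] w 7.790291545619547e-05
z axis [ 0.689  0.004 -0.725]
[0.66, -0.011, 0.094, 45.0] [ 0.034 -0.009  0.032] [ 0.003 -0.017  0.002]
```

View pics/s5.png

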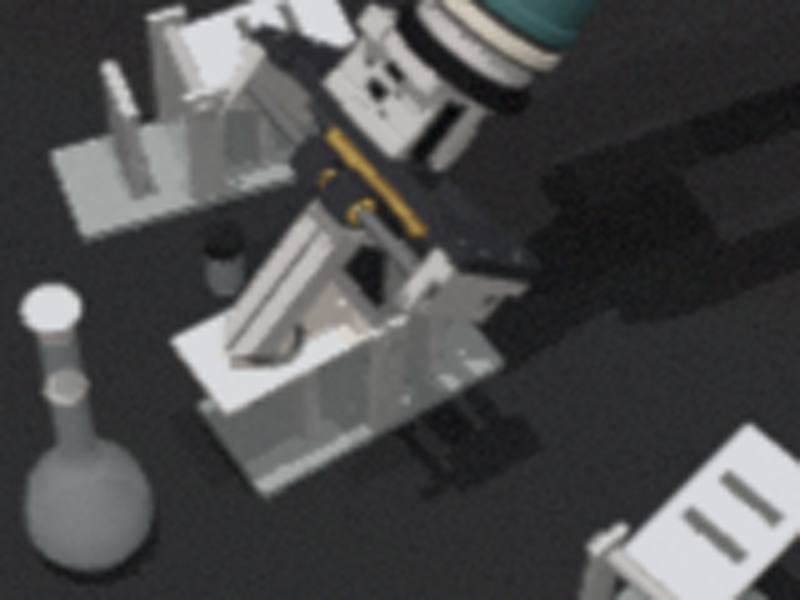

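Call:
servo_tool(plan=[[0.01,0,0.01,0,0,0,0],[0.02,0,0.02,0,0,0,0],[0.02,0,0.02,0,0,0,0]])

```text
time: 8.3
tool_pos: [0.6488, -0.0102, 0.11]
ee_rot: [3.141, 0.763, -3.136]
wrist_force: [-6.6, 1.7, 8.4]
width: 0.0004
finger_force: 4.1
```

The vertical force has climbed to 8 N with almost no motion, so the paddle is against its stop. I'll lift off and back away.

Call:
servo_tool(plan=[[-0.03,0,-0.04,0,0,0,0],[-0.1,0,-0.12,0,0,0,0],[-0.2,0,-0.3,0,0,0,0],[-0.3,0,-0.5,0,0,0,0],[-0.3,0,-0.75,0,0,0,0],[-0.3,0,-1,0,0,0,0],[-0.3,0,-1,0,0,0,0]])

```text
time: 8.88
tool_pos: [0.601, -0.0107, 0.2065]
ee_rot: [-3.141, 0.766, -3.136]
wrist_force: [1.0, -0.4, 1.2]
width: 0.0005
finger_force: 0.0
```

Call:
servo_tool(plan=[[-0.1,0,-0.3,0,0,0,0],[-0.2,0,-0.6,0,0,0,0],[-0.3,0,-0.9,0,0,0,0],[-0.3,0,-0.9,0,0,0,0]])

```text
time: 9.22
tool_pos: [0.562, -0.0112, 0.2955]
ee_rot: [-3.139, 0.771, -3.135]
wrist_force: [-0.2, -0.0, 0.8]
width: 0.0
finger_force: 0.0
```

Run:
```python
from h import *
a=robot.snapshot("scene")[150:270,220:380,::-1]; b=robot.snapshot("top")[110:270,160:400,::-1]
cv2.imwrite("pics/s6.png",np.hstack([cv2.resize(a,(400,300),interpolation=cv2.INTER_CUBIC),cv2.resize(b,(400,300),interpolation=cv2.INTER_CUBIC)]))
```

```text
(no output)
```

View pics/s6.png

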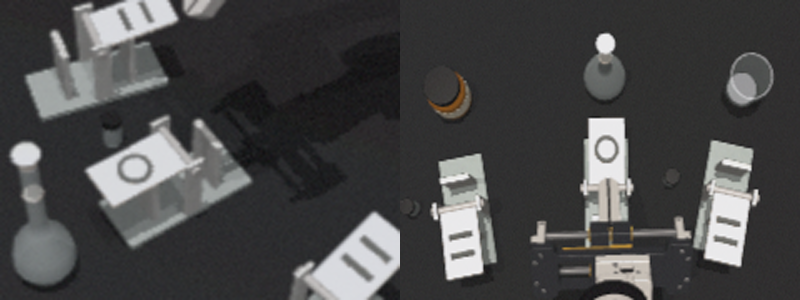

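The paddle lies flat on the far side with its ring face up (135,168 in the left half of the picture). The stand, the other markers and the glassware are where they were, and the arm is clear.

```bash
python3 -c "
from bench import robot
print(robot.close_job())"
```

```text
the job is handed in; nothing more can be done
None
```

I turned the long-necked flask's paddle over its hinge; the last picture shows it lying flat on the far side, ring face up, with nothing else visibly moved. The job is handed in at about 9 s on the robot's clock; no verdict was returned.

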